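# Push a wooden offcut through the sprung flap of the scrap box

## Task

Clear the rectangular dark wooden offcut from the shelf of the plywood scrap box without picking it up: push the self-closing flap open with one finger while the offcut is still on the shelf, and, with the flap kept open, push the offcut off the shelf with the other finger so that it drops into the box; never slide it onto the shut flap. Then draw back so that the flap springs shut. Leave the round toy wheel on the shelf, and everything else on the bench, where it is.

Things in the scene. Friction and masses are not known exactly. Their poses are not given: they have to be found in the camera images.
- scrapbox: plywood scrap box fixed to the bench, 255 mm long (own x), 210 mm wide (y). Origin on the bench top below the shelf's inner edge, half-way across the width; x points level from shelf to flap (away from the robot within 0.35 rad), z up. Roof: open flat shelf from x=-115 to 0, top at z=105, no rim; flap from x=3 to 125. Hollow, also under the shelf, floor at z=8 mm
- shelf_edge (a point): middle of the shelf's inner edge, at the top face (box frame 0, 0, 105 mm): what is pushed past it while the flap is open drops into the box. Beside the flap the side walls (y beyond +-96 mm) stand about 10 mm proud of it; behind it the back wall (x=131 to 140, 145 mm high) and hinge pin (top at z=150) are the box's highest parts
- flap (a joint): angle of the self-closing flap, rad: 0 shut, grows as it is pushed in and down, stop at 1.2 (near hanging). Aluminium sheet 3 mm thick, 184 mm wide (y), 128 mm from hinge to free edge. Hinge line along the box's y at x=125, z=145 mm; shut, it slopes down to the shelf at 18 degrees, its free edge level with the shelf. A spring shuts it: 0.2 N m at shut, 0.45 at 1 rad
- flap_edge (a point): middle of the flap's free edge (moves with the flap). A finger pushing down on the flap, or level in the box's +x at shelf height, swings it into the box, further the nearer the finger gets to the hinge; it takes 2 to 6 N
- offcut_mid (a point): centre of the loose rectangular offcut: dark wood, 30 mm (own x) by 50 mm (own y) by 20 mm high, about 45 g, lying on the shelf, own x within 0.2 rad of the box's x, centre 26 to 38 mm before the shelf edge and 40 to 50 mm left or right of the box's middle
- wheel_mid (a point): centre of a loose round toy wheel of the same wood, 44 mm diameter, 18 mm high with its hub, lying flat on the other half of the shelf; stays there
- mug: white mug, 80 mm diameter, 90 mm high, on the bench; bystander (origin at its foot)
- glue: white glue bottle, 54 mm diameter, 140 mm high; bystander (origin at its foot)
- hammer: hammer lying on the bench; bystander
- tape: grey roll of tape lying flat, 90 mm diameter, 25 mm high; bystander (origin at its underside)
- screwdriver: screwdriver lying on the bench in front of the box, to its right; bystander
- jar: glass jar with steel cap, 60 mm diameter, 60 mm high; bystander (origin at its foot)
- offcut: the same offcut, origin at the centre of its underside

How it is judged:
By the outcome, as a careful person would: the job done as asked, in the order asked, and still so for the second after the job is handed in, with the robot touching nothing.
It also fails if it takes over 32 s, if anything falls off the work surface, if the arm or the gripper's body presses on something with over 40 N, if the wrist force passes 120 N, or if a joint passes its speed limit or range.

## Robot

A 6-joint arm with a two-finger parallel gripper is mounted at the origin on the work surface. World frame = base frame: x ahead of the robot, y to its left, z up, the work surface at z = 0. Lengths are in m, angles in rad, forces in N, time in s.
With the tool pointing down it reaches from about 0.3 to 0.85 m from the base axis. Payload 5.4 kg.
Tool frame: the origin (TCP) lies at the very end of the fingers, on their centre line; the grasp point (between the pads) lies 19 mm behind it; x points along the fingers, z is the direction in which the jaws open and shut, and the axes are right-handed (so a half turn about x gives the same grasp; the last joint's range is limited). The gripper opens to 85 mm and grips with 20 to 120 N. Pads are 22 mm wide; open, the fingers measure 114 mm over their backs; the gripper's body (76 mm by 85 mm) begins 54 mm behind the grasp point. The pads swing forward as they close: fully open they stand 13 mm farther back than shut.
Start: joints at [-1.531, 0.158, 1.597, -0, 1.386, -0.21], TCP at [0.142, -0.557, 0.231] pointing down, gripper open.
Joint ranges: [-2.91, 2.91], [-0.94, 2.29], [0.18, 2.7], [-1.29, 4.43], [0.17, 2.64], [-3, 3]. Speed limits (rad/s): [2.57, 2.57, 3.14, 3.14, 3.14, 3.14].

## Interface

Orientations are given as a unit quaternion [x, y, z, w].
In Python, from cell import movep, move_straight, move_joints, grip, pause, ik, sense, get_image, Unreachable, sign_off, spot_in, silhouettes gives the robot as it stands. The module is installed in compiled form; this text tells all that it offers. Calls block until the motion is done:
- movep(position, orientation): joint-space move of the TCP to a pose.
- move_straight(position, speed=0.15, rot=None): straight line of the TCP; rot=None keeps the orientation; speed is the mean speed in m/s.
- move_joints(angles): joint-space move.
- grip(opening, squeeze=None): finger opening in m; squeeze is the grip in N (None keeps the last); returns when the fingers have stopped.
- pause(seconds).
- ik(position, orientation): joint angles nearest the present ones, or None.
- sense(): the state.
- get_image(name): name is "scene" or "side" or "wrist"; returns a dict with "pixels" (400x640x3 uint8, red, green, blue), "range_z" (400x640 float32, m along the optical axis (not along the pixel's ray), 0 where there is no reading), "fx", "fy", "cx", "cy" (pixels), "k1" (the pictures are not rectified: a ray, as slopes to the right and down, at radius r is drawn at 1 + k1 r^2 times it, then the intrinsics apply), "xyz" and "attitude" of the camera in the world. Camera axes: x right, y up, looking along -z (the intrinsics and any distortion apply to the point x, -y, -z); pixel columns grow to the right and rows downward; lengths in m; the calibration is good to about 2 mm. A picture is of the moment at which its call begins.
A pose or a line that the arm cannot do raises Unreachable and nothing moves.
- sign_off(): hands the job in, once; it reports no verdict.
Trained networks look in the newest picture that a camera, given by its name, has taken for a name from the list of things; names that differ only in an ending like _2 or _b are one class to them, and where a whole thing is asked for, a point or a joint stands for the part that bears it (a point fixed in the world has none). Each returns a list of dicts, best first, with "confidence" (0 to 1); they miss things now and then, are a little off and sometimes report something else, mostly with a low value. They report only what shows in the picture. A call takes as long as a camera call.
- spot_in(camera, target): "at" ([x, y, z] in m, in world coordinates, good to about 4 mm: the middle of the surface that is visible of it).
- silhouettes(camera, target): "mask" (400x640 bool, what is visible of it).
The state is a dict: "time": time; "joint_pos": joint angles; "qd": joint speeds; "joint_torque": joint torques, N m; "position": TCP position; "orientation": TCP orientation; "wrist_force": force on the tool from outside, world axes, zero at the start; "moment": the same for the moment, N m; "width": finger opening in m.
Only numpy, scipy, OpenCV 4.12 (cv2) and the standard library are available. Lean on these libraries where they do the work, as an engineer would, in place of code of your own. Each camera call takes 0.05 s, during which the arm holds its last target.

## Working session

There is one attempt and no reset: what is moved stays moved. The work goes in short steps, each a Python script; the robot and the scene stay as the last script left them, time stands still between calls to the robot, and variables do not carry over. Pictures are saved under pics/ and viewed, and the job is handed in when it is done.

```bash
mkdir -p pics
python3 - <<'E'
from cell import *
import cv2
s=sense();print(s['time'],s['position'],s['orientation'],s['width'],s['wrist_force'])
for n in ("scene","side","wrist"):
    im=get_image(n);cv2.imwrite(f"pics/a_{n}.png",im["pixels"][:,:,::-1])
    print(n,im['xyz'],im['attitude'],im['fx'],im['k1'])
    for t in ("scrapbox","flap","offcut","wheel_mid","mug","glue","hammer","tape","screwdriver","jar"):
        if n!="wrist":
            r=spot_in(n,t);print(t,[(q['at'],q['confidence']) for q in r[:2]])
print(sense()['time'])
E
```

```text
0.0 [ 0.14209315 -0.55653925  0.23029516] [ 0.43433381  0.55883623 -0.43330241  0.55794734] 0.08515208033774242 [ 0.08675718 -1.14334745 -0.21007983]
scene [1.05198627 0.23456794 1.09339876] [0.14149715 0.22344622 0.80838431 0.52589462] 462.20428384440675 0.030510154882739608
scrapbox [([0.5825, 0.0189, 0.1083], 0.79), ([0.4632, 0.3816, 0.0227], 0.35)]
flap [([0.5809, 0.0164, 0.1267], 0.79)]
offcut [([0.5019, -0.0491, 0.1239], 0.82)]
wheel_mid [([0.4845, 0.0416, 0.1204], 0.6)]
mug [([0.4836, -0.3602, 0.0566], 0.9)]
glue [([0.6695, 0.326, 0.0916], 0.93)]
hammer [([0.466, 0.3799, 0.0218], 0.73)]
tape [([0.6266, -0.3712, 0.029], 0.87)]
screwdriver [([0.2511, -0.2758, 0.0197], 0.62), ([0.584, 0.0155, 0.1089], 0.28)]
jar [([0.7699, 0.2292, 0.0566], 0.55)]
side [-0.05412242  0.78712018  0.9615656 ] [-0.1297816   0.39595912  0.86573714 -0.27725857] 453.5445207618187 -0.10395101370637455
scrapbox [([0.528, 0.0594, 0.1055], 0.71)]
flap [([0.5823, 0.0174, 0.1269], 0.65)]
offcut [([0.4909, -0.0388, 0.1266], 0.72), ([0.6128, -0.3717, 0.0235], 0.51)]
wheel_mid [([0.4766, 0.0462, 0.1204], 0.53), ([0.4313, 0.378, 0.0243], 0.2)]
mug [([0.4806, -0.3322, 0.066], 0.78), ([0.4891, -0.0432, 0.1241], 0.48)]
glue [([0.6439, 0.3436, 0.0791], 0.56)]
hammer [([0.4286, 0.3794, 0.0238], 0.81)]
tape [([0.4797, 0.0474, 0.1171], 0.68), ([0.6143, -0.371, 0.0208], 0.55)]
screwdriver []
jar [([0.7408, 0.2355, 0.0543], 0.73)]
wrist [ 0.20865103 -0.53891503  0.37355162] [-0.10751868  0.08361615 -0.60758437  0.78248917] 344.7252526410424 -0.03913469850110145
1.15
```

View pics/a_scene.png

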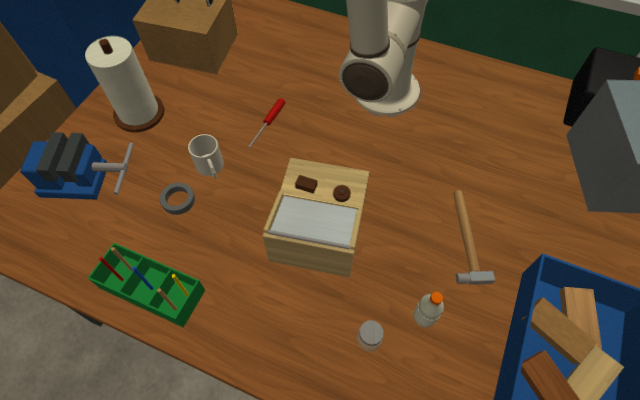

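View pics/a_side.png

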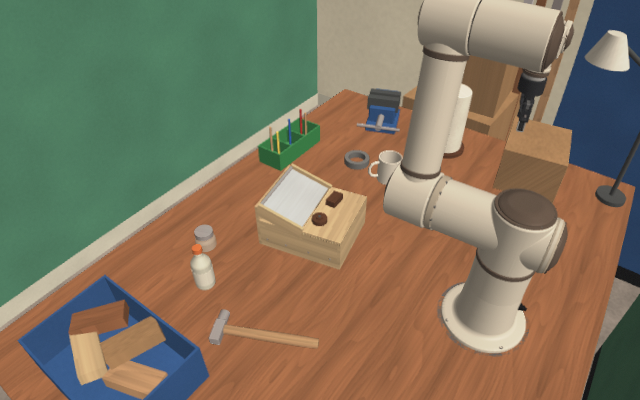

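The offcut is on the right half of the shelf (scene 306,184), the wheel on the left (342,193), and the flap is shut (315,222). Next I'll measure the box and offcut pose from the depth data.

```bash
cat > h.py <<'E'
import numpy as np, cv2
from scipy.spatial.transform import Rotation as R
def cloud(im):
    h,w=im['range_z'].shape
    v,u=np.mgrid[0:h,0:w].astype(float)
    xd=(u-im['cx'])/im['fx']; yd=(v-im['cy'])/im['fy']
    x,y=xd.copy(),yd.copy()
    for _ in range(8):
        k=1+im['k1']*(x*x+y*y); x=xd/k; y=yd/k
    z=im['range_z']
    P=np.stack([x*z,-y*z,-z],-1)
    W=P@R.from_quat(im['attitude']).as_matrix().T+im['xyz']
    W[z<=0]=np.nan
    return W
E
python3 - <<'E'
from cell import *
from h import *
for n in ("scene","side"):
    im=get_image(n);W=cloud(im)
    def m(t):
        r=silhouettes(n,t); return r[0]['mask'] if r else np.zeros((400,640),bool)
    px=im['pixels'].astype(int)
    roi=(W[...,0]>.36)&(W[...,0]<.75)&(W[...,1]>-.15)&(W[...,1]<.2)
    bm=m('scrapbox');fm=m('flap');om=m('offcut');wm=m('wheel_mid')
    for nm,mk in (('box',bm),('flap',fm),('off',om),('wheel',wm)):
        P=W[mk&np.isfinite(W[...,0])]
        print(n,nm,mk.sum(),P.min(0).round(3),P.max(0).round(3),np.median(P,0).round(4))
    P=W[fm&roi]; c=np.median(P,0); 
    for _ in range(3):
        U,S,V=np.linalg.svd(P-P.mean(0),full_matrices=False); nn=V[2]*np.sign(V[2][2]); d=np.abs((P-P.mean(0))@nn); P=P[d<.004]
    print('flap n',nn,'yaw',np.arctan2(-nn[1],-nn[0]),'slope',np.arccos(nn[2]),'rect',cv2.minAreaRect(P[:,:2].astype(np.float32)),'z at mean',P.mean(0))
    # shelf plane
    z=W[...,2]; S_=W[roi&(abs(z-.106)<.006)&~fm&(W[...,0]<.55)]
    print('shelf z med',np.median(S_[:,2]),len(S_),cv2.minAreaRect(S_[:,:2].astype(np.float32)))
    ztop=W[om&(z>.119)]; print('off top',np.median(ztop,0),cv2.minAreaRect(ztop[:,:2].astype(np.float32)))
    cr=cv2.resize(im['pixels'][140:290,240:400] if n=="scene" else im['pixels'][150:280,230:390],None,fx=4,fy=4,interpolation=cv2.INTER_CUBIC)
    cv2.imwrite(f'pics/b_{n}.png',cr[:,:,::-1])
    np.savez(f'd_{n}.npz',W=W,fm=fm,bm=bm,om=om,wm=wm,px=im['pixels'])
E
```

```text
scene box 8772 [ 0.316 -0.145 -0.005] [0.678 0.133 0.159] [0.5826 0.0126 0.1102]
scene flap 2824 [ 0.46  -0.083  0.006] [0.652 0.113 0.153] [0.583  0.017  0.1273]
scene off 308 [ 0.464 -0.081  0.102] [ 0.511 -0.022  0.131] [ 0.4967 -0.0458  0.1253]
scene wheel 247 [0.461 0.02  0.103] [0.502 0.065 0.129] [0.4854 0.0447 0.1201]
flap n [-0.29859483 -0.06189577  0.95237075] yaw 0.20439538716909442 slope 0.309878101741034 rect ((0.579736053943634, 0.0150332972407341), (0.12419869750738144, 0.18561244010925293), 13.45716381072998) z at mean [0.58171694 0.01628409 0.12716106]
shelf z med 0.10641801534077289 2690 ((0.4758433997631073, -0.0068573057651519775), (0.14516422152519226, 0.21125243604183197), 11.037069320678711)
off top [ 0.49453804 -0.04659965  0.12622928] ((0.4926442503929138, -0.047754161059856415), (0.0319787822663784, 0.050657968968153), 4.635424613952637)
side box 7286 [ 0.385 -0.125  0.001] [0.675 0.135 0.159] [0.5293 0.059  0.1072]
side flap 1997 [ 0.505 -0.093  0.068] [0.656 0.111 0.149] [0.5805 0.0178 0.127 ]
side off 170 [ 0.476 -0.074  0.108] [ 0.506 -0.021  0.131] [ 0.489  -0.0416  0.1255]Traceback (most recent call last):
  File "<stdin>", line 12, in <module>
    return umr_minimum(a, axis, None, out, keepdims, initial, where)
ValueError: zero-size array to reduction operation minimum which has no identity
```

```bash
ls pics
```

```text
a_scene.png
a_side.png
a_wrist.png
b_scene.png
```

Run:
```python
from cell import *
from h import *
ims={n:get_image(n) for n in ("scene","side")}
A=[]
for n,im in ims.items():
    W=cloud(im);z=W[...,2]
    roi=(W[...,0]>.33)&(W[...,0]<.75)&(W[...,1]>-.16)&(W[...,1]<.2)&(z>.097)&(z<.165)
    k=cv2.connectedComponentsWithStats(roi.astype(np.uint8))
    i=1+np.argmax(k[2][1:,4]); roi=k[1]==i
    P=W[roi]; print(n,len(P),cv2.minAreaRect(P[:,:2].astype(np.float32)))
    px=im['pixels'].astype(int)
    dark=roi&(px.sum(-1)<200)&(z>.112); 
    kk=cv2.connectedComponentsWithStats(dark.astype(np.uint8))
    for j in range(1,kk[0]):
        if kk[2][j,4]>30:
            Q=W[kk[1]==j]; T=Q[Q[:,2]>np.percentile(Q[:,2],60)-.004]; print(' dark',len(Q),len(T),np.median(Q,0).round(4),cv2.minAreaRect(T[:,:2].astype(np.float32)))
    A.append(P)
    for yaw in (.19,.20,.21,.22):
        c,s=np.cos(yaw),np.sin(yaw); bx=P[:,0]*c+P[:,1]*s; by=-P[:,0]*s+P[:,1]*c
        hi=P[:,2]
        print(yaw,'x',np.percentile(bx,[.3,99.7]).round(4),'y',np.percentile(by,[.5,99.5]).round(4))
    print(' edge fits:')
    yaw=.205;c,s=np.cos(yaw),np.sin(yaw); bx=P[:,0]*c+P[:,1]*s; by=-P[:,0]*s+P[:,1]*c
    # residual slopes of 4 edges
    for nm,u,v in (('front',by,bx),('back',by,-bx),('right',bx,by),('left',bx,-by)):
        g=np.linspace(*np.percentile(u,[5,95]),25);E=[]
        for a,b in zip(g[:-1],g[1:]):
            q=v[(u>=a)&(u<b)]
            if len(q)>5:E.append(((a+b)/2,np.percentile(q,2)))
        E=np.array(E); p=np.polyfit(E[:,0],E[:,1],1); print(nm,'slope',p[0].round(4),'mean',E[:,1].mean().round(4),'std',np.std(E[:,1]-np.polyval(p,E[:,0])).round(4))
im=ims['scene'];cv2.imwrite('pics/b_scene.png',cv2.resize(im['pixels'][140:290,240:400],None,fx=4,fy=4,interpolation=cv2.INTER_CUBIC)[:,:,::-1])
im=ims['side'];cv2.imwrite('pics/b_side.png',cv2.resize(im['pixels'][150:280,230:390],None,fx=4,fy=4,interpolation=cv2.INTER_CUBIC)[:,:,::-1])
```

```text
scene 7871 ((0.5314374566078186, 0.0043058693408966064), (0.25824493169784546, 0.2103617787361145), 11.801888465881348)
 dark 241 192 [ 0.498  -0.0468  0.1257] ((0.49401697516441345, -0.048231758177280426), (0.028055552393198013, 0.051209498196840286), 6.466773986816406)
 dark 206 180 [0.485  0.0444 0.121 ] ((0.48322024941444397, 0.043375737965106964), (0.04055951535701752, 0.03708243370056152), 22.03176498413086)
0.19 x [0.3954 0.6517] y [-0.1996  0.009 ]
0.2 x [0.3947 0.6502] y [-0.2049  0.0032]
0.21 x [0.3937 0.649 ] y [-0.2103 -0.0022]
0.22 x [0.3923 0.6483] y [-0.2158 -0.0076]
 edge fits:
front slope -0.0016 mean 0.4003 std 0.0009
back slope 0.0024 mean -0.6486 std 0.0002
right slope -0.0004 mean -0.2039 std 0.0015
left slope -0.0073 mean 0.0029 std 0.0014
side 5231 ((0.5323082208633423, 0.004320070147514343), (0.25879916548728943, 0.21772269904613495), 11.906185150146484)
 dark 64 35 [ 0.4808 -0.027   0.1192] ((0.48078230023384094, -0.042963188141584396), (0.05552537739276886, 0.0242768507450819), 67.34418487548828)
 dark 44 24 [0.4743 0.0595 0.1179] ((0.4787101447582245, 0.05606905370950699), (0.026193898171186447, 0.01898053102195263), 25.168487548828125)
0.19 x [0.3946 0.6498] y [-0.2015  0.0116]
0.2 x [0.394  0.6492] y [-0.2069  0.0055]
0.21 x [0.3931 0.6485] y [-2.119e-01 -1.000e-04]
0.22 x [0.3917 0.648 ] y [-0.2173 -0.0053]
 edge fits:
front slope 0.006 mean 0.3967 std 0.0015
back slope -0.0034 mean -0.6412 std 0.0032
right slope -0.0006 mean -0.2039 std 0.0014
left slope -0.0101 mean -0.0009 std 0.0005
```

```bash
cat >> h.py <<'E'
YAW=.205; O=np.array([.5197,.0018,0.])
EX=np.array([np.cos(YAW),np.sin(YAW),0]);EY=np.array([-np.sin(YAW),np.cos(YAW),0]);EZ=np.array([0,0,1.])
BACK=.013
def pose(x,y,z,th,sgn=1,back=None):
    """B finger inner tip corner at box (x,y,z); th tilt"""
    b=BACK if back is None else back
    J=np.cos(th)*EX-np.sin(th)*EZ; X=-np.sin(th)*EX-np.cos(th)*EZ
    Z=sgn*J; Y=np.cross(Z,X)
    q=R.from_matrix(np.stack([X,Y,Z],1)).as_quat()
    p=O+x*EX+y*EY+z*EZ+.0425*J+b*X
    return p,q
def tobox(W): 
    d=W-O; return np.stack([d@EX,d@EY,d@EZ],-1)
E
python3 - <<'E'
from cell import *
from h import *
th=np.radians(15)
for sg in (1,-1):
    for a in ((-.060,-.043,.19),(-.060,-.043,.108),(-.003,-.043,.108)):
        p,q=pose(*a,th,sg); j=ik(p,q); print(sg,a,p.round(3),None if j is None else np.round(j,3))
E
```

```text
1 (-0.06, -0.043, 0.19) [ 0.507 -0.045  0.166] [-0.256  0.25   1.645 -0.116  1.483 -0.437]
1 (-0.06, -0.043, 0.108) [ 0.507 -0.045  0.084] [-0.256  0.352  1.696 -0.119  1.331 -0.419]
1 (-0.003, -0.043, 0.108) [ 0.562 -0.033  0.084] [-0.215  0.478  1.525 -0.108  1.379 -0.387]
-1 (-0.06, -0.043, 0.19) [ 0.507 -0.045  0.166] [-0.256  0.25   1.645 -0.116  1.483  2.705]
-1 (-0.06, -0.043, 0.108) [ 0.507 -0.045  0.084] [-0.256  0.352  1.696 -0.119  1.331  2.723]
-1 (-0.003, -0.043, 0.108) [ 0.562 -0.033  0.084] [-0.215  0.478  1.525 -0.108  1.379  2.755]
```

Run:
```python
from cell import *
from h import *
th=np.radians(15)
p,q=pose(-.062,-.043,.20,th)
p2,_=pose(-.062,-.043,.24,th)
movep(p2,q); move_straight(p,speed=.15)
s=sense();print(s['time'],s['position'],p,s['wrist_force'],s['width'])
for n in ("scene","side","wrist"):
    im=get_image(n);cv2.imwrite(f"pics/c_{n}.png",im["pixels"][:,:,::-1])
    B=tobox(cloud(im)); np.save(f'c_{n}.npy',B)
    if n=="side": cv2.imwrite('pics/c_side2.png',cv2.resize(im['pixels'][100:260,240:440],None,fx=4,fy=3.75,interpolation=cv2.INTER_CUBIC)[:,:,::-1])
```

```text
4.4167 [ 0.50430792 -0.04560187  0.17629733] [ 0.50464967 -0.04524891  0.17644315] [-0.46790577 -0.22278426  0.22454239] 0.08539828301355024
```

View pics/c_side2.png

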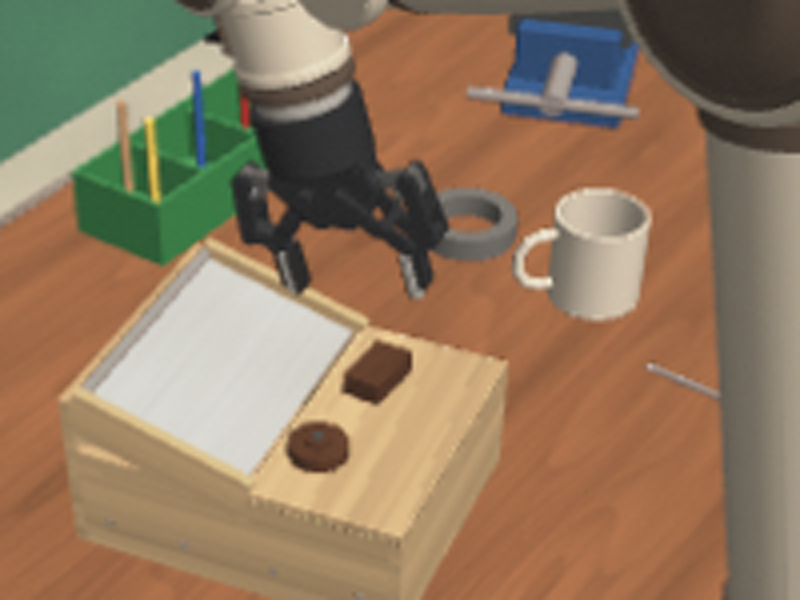

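View pics/c_wrist.png

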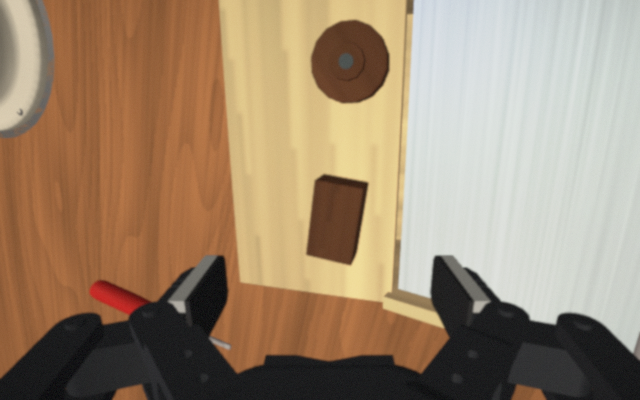

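View pics/c_scene.png

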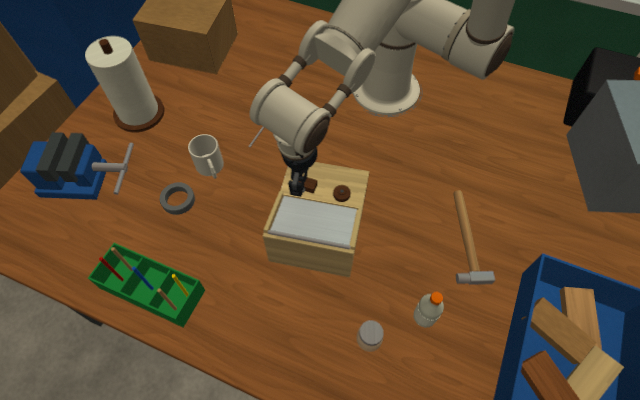

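Run:
```python
from cell import *
from h import *
s=sense(); M=R.from_quat(s['orientation']).as_matrix()
for n in ("side","wrist"):
    B=np.load(f'c_{n}.npy'); W=O+B[...,:1]*EX+B[...,1:2]*EY+B[...,2:]*EZ
    T=(W-s['position'])@M
    k=(abs(T[...,0]+.06)<.085)&(abs(T[...,1])<.05)&(abs(T[...,2])<.11)&(W[...,2]>.165)
    Q=T[k]*1000; print(n,len(Q))
    for a in range(-110,10,8):
        q=Q[(Q[:,0]>=a)&(Q[:,0]<a+8)]
        if len(q):
            pos=q[q[:,2]>0,2];neg=q[q[:,2]<0,2]
            f=lambda v:(v.min().round(),v.max().round(),len(v)) if len(v) else None
            print(a,'A',f(pos),'B',f(neg),'y',q[:,1].min().round(),q[:,1].max().round())
```

```text
side 1233
-110 A (np.float64(1.0), np.float64(66.0), 61) B (np.float64(-72.0), np.float64(-1.0), 80) y -13.0 23.0
-102 A (np.float64(1.0), np.float64(70.0), 43) B (np.float64(-73.0), np.float64(-0.0), 63) y -12.0 21.0
-94 A (np.float64(1.0), np.float64(68.0), 43) B (np.float64(-74.0), np.float64(-0.0), 61) y -19.0 19.0
-86 A (np.float64(0.0), np.float64(70.0), 47) B (np.float64(-75.0), np.float64(-2.0), 82) y -19.0 20.0
-78 A (np.float64(1.0), np.float64(74.0), 38) B (np.float64(-75.0), np.float64(-4.0), 58) y -16.0 18.0
-70 A (np.float64(34.0), np.float64(73.0), 39) B (np.float64(-77.0), np.float64(-35.0), 61) y -12.0 16.0
-62 A (np.float64(41.0), np.float64(63.0), 16) B (np.float64(-67.0), np.float64(-42.0), 18) y -9.0 16.0
-54 A (np.float64(39.0), np.float64(54.0), 21) B (np.float64(-59.0), np.float64(-45.0), 17) y -12.0 13.0
-46 A (np.float64(39.0), np.float64(53.0), 19) B (np.float64(-59.0), np.float64(-44.0), 18) y -9.0 14.0
-38 A (np.float64(38.0), np.float64(55.0), 21) B (np.float64(-58.0), np.float64(-46.0), 17) y -12.0 14.0
-30 A (np.float64(40.0), np.float64(53.0), 16) B (
[... 813 characters left out ...]
57) B (np.float64(-73.0), np.float64(-38.0), 1310) y -11.0 15.0
-54 A (np.float64(43.0), np.float64(56.0), 652) B (np.float64(-54.0), np.float64(-41.0), 673) y 1.0 14.0
-46 A (np.float64(42.0), np.float64(57.0), 788) B (np.float64(-56.0), np.float64(-41.0), 747) y -10.0 13.0
-38 A (np.float64(42.0), np.float64(58.0), 791) B (np.float64(-56.0), np.float64(-42.0), 795) y -10.0 13.0
-30 A (np.float64(42.0), np.float64(57.0), 631) B (np.float64(-56.0), np.float64(-41.0), 650) y -10.0 13.0
-22 A (np.float64(43.0), np.float64(55.0), 440) B (np.float64(-55.0), np.float64(-41.0), 459) y -10.0 13.0
-14 A (np.float64(43.0), np.float64(44.0), 33) B (np.float64(-42.0), np.float64(-42.0), 30) y -6.0 10.0
```

Both fingers are clear of the offcut and over the flap. The finger tips sit about 13 mm behind the TCP, and the knuckles bulge out to 75 mm. I'll start at an 18° tilt and ease it to 10° during the push, so the knuckle clears the hinge pin.

Run:
```python
from cell import *
from h import *
d=np.radians
def go(x,z,t,sp):
    p,q=pose(x,-.043,z,d(t)); move_straight(p,speed=sp,rot=q)
    s=sense();print(x,z,t,'t',s['time'],(s['position']-p).round(4),'F',s['wrist_force'].round(1))
go(-.063,.20,18,.1)
go(-.063,.135,18,.1)
go(-.063,.118,18,.05)
go(-.063,.110,18,.04)
im=get_image("side");cv2.imwrite('pics/d_side.png',cv2.resize(im['pixels'][100:260,240:440],None,fx=4,fy=3.75,interpolation=cv2.INTER_CUBIC)[:,:,::-1])
im=get_image("wrist");cv2.imwrite('pics/d_wrist.png',im['pixels'][:,:,::-1])
```

```text
-0.063 0.2 18 t 4.8167 [0.0006 0.     0.0003] F [-0.2  0.3 -0.2]
-0.063 0.135 18 t 5.6167 [ 0.     -0.0001  0.0004] F [-0.8 -0.4  0.9]
-0.063 0.118 18 t 6.1083 [-0.0007 -0.     -0.0004] F [-1.3 -0.2  2.2]
-0.063 0.11 18 t 6.4583 [-0.0003 -0.     -0.0003] F [-2.  -0.7  0.9]
```

View pics/d_side.png

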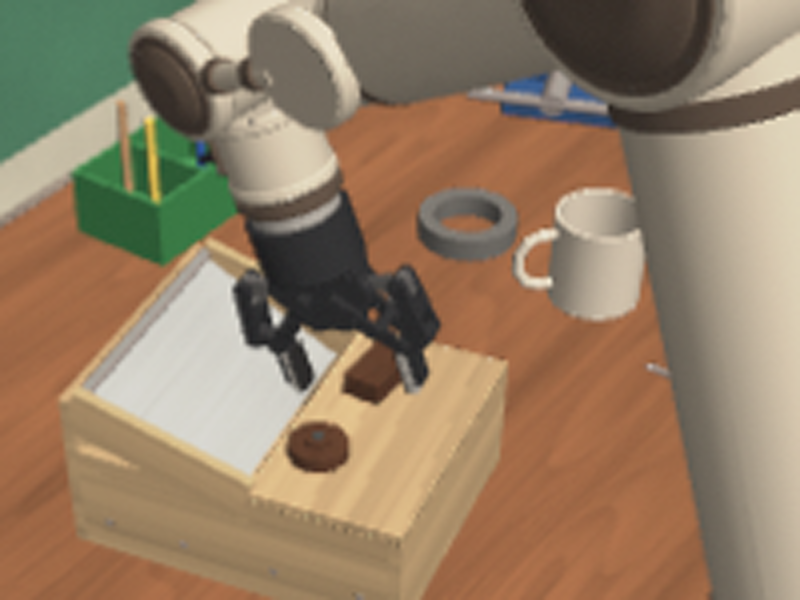

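View pics/d_wrist.png

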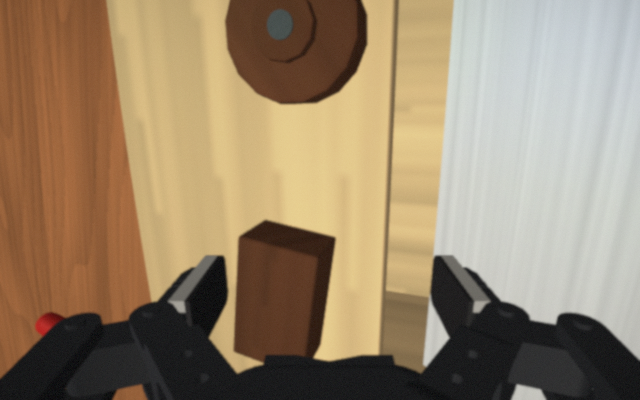

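The flap is pushed in, with a gap at wrist columns 385–440. Finger B (215,280) sits just behind the offcut (280,290), which is still on the shelf. Now the push.

```bash
python3 - <<'E'
from cell import *
from h import *
d=np.radians
def go(x,z,t,sp):
    p,q=pose(x,-.043,z,d(t)); move_straight(p,speed=sp,rot=q)
    s=sense();print(x,z,t,'t',s['time'],(s['position']-p).round(4),'F',s['wrist_force'].round(1))
go(-.040,.110,17,.04)
im=get_image("wrist");cv2.imwrite('pics/e1.png',im['pixels'][:,:,::-1])
go(-.025,.110,13,.04)
im=get_image("wrist");cv2.imwrite('pics/e2.png',im['pixels'][:,:,::-1])
E
cd pics; python3 -c "
import cv2,numpy as np
cv2.imwrite('e12.png',cv2.resize(np.hstack([cv2.imread('e1.png'),cv2.imread('e2.png')]),(800,250)))"
```

```text
-0.04 0.11 17 t 7.2917 [0.0004 0.     0.0002] F [-1.6  1.   2.1]
-0.025 0.11 13 t 7.9167 [0.0003 0.     0.0003] F [-3.5  0.6  2.5]
```

View pics/e12.png

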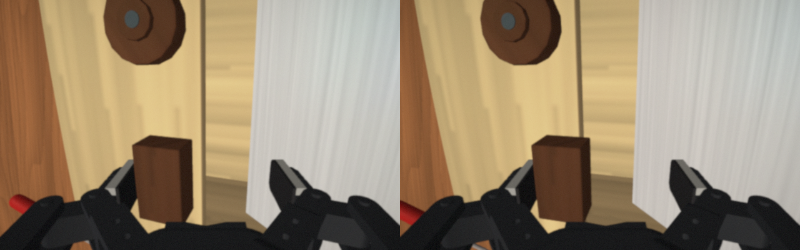

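The offcut (combined-picture 560,180) now overhangs the shelf edge with the flap held wide open, so I'll keep pushing.

```bash
python3 - <<'E'
from cell import *
from h import *
d=np.radians
def go(x,z,t,sp):
    p,q=pose(x,-.043,z,d(t)); move_straight(p,speed=sp,rot=q)
    s=sense();print(x,z,t,'t',s['time'],(s['position']-p).round(4),'F',s['wrist_force'].round(1))
go(-.012,.110,10,.05)
pause(.3)
im=get_image("wrist");cv2.imwrite('pics/f1.png',im['pixels'][:,:,::-1])
im=get_image("side");cv2.imwrite('pics/f2.png',cv2.resize(im['pixels'][100:260,240:440],None,fx=3.2,fy=2.5)[:,:,::-1])
E
cd pics; python3 -c "
import cv2,numpy as np
cv2.imwrite('f12.png',cv2.resize(np.hstack([cv2.imread('f1.png'),cv2.imread('f2.png')]),(800,250)))"
```

```text
-0.012 0.11 10 t 8.4 [-0.  0. -0.] F [-4.6 -0.7  2.1]
```

View pics/f12.png

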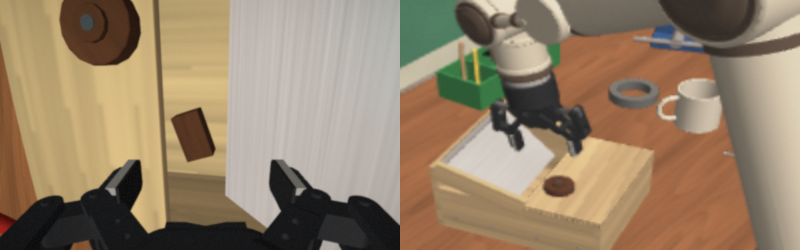

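The offcut (195,135) has dropped and shows small through the gap, well below the shelf. Now I'll retreat along the reverse path.

Run:
```python
from cell import *
from h import *
d=np.radians
def go(x,z,t,sp):
    p,q=pose(x,-.043,z,d(t)); move_straight(p,speed=sp,rot=q)
    s=sense();print(x,z,t,'t',s['time'],(s['position']-p).round(4),'F',s['wrist_force'].round(1))
go(-.060,.112,12,.06)
go(-.060,.20,12,.1)
go(-.070,.28,5,.15)
movep([.35,-.18,.33],sense()['orientation'])
pause(.5)
s=sense();print(s['time'],s['wrist_force'])
for n in ("scene","side"):
    im=get_image(n);cv2.imwrite(f"pics/g_{n}.png",im["pixels"][:,:,::-1])
    W=cloud(im);r=silhouettes(n,'flap')
    if r:
        P=W[r[0]['mask']&(W[...,2]>.05)]
        for _ in range(3):
            c=P.mean(0);V=np.linalg.svd(P-c,full_matrices=False)[2][2];V=V*np.sign(V[2]);P=P[abs((P-c)@V)<.004]
        print(n,'flap slope',np.arccos(V[2]),P.mean(0))
    for t in ('wheel_mid','offcut','mug','glue','hammer','tape','jar','screwdriver'):
        print(n,t,[(q['at'],q['confidence']) for q in spot_in(n,t)[:1]])
a=cv2.imread('pics/g_scene.png')[120:300,220:420];b=cv2.imread('pics/g_side.png')[120:300,220:420]
cv2.imwrite('pics/g.png',cv2.resize(np.hstack([a,b]),(800,360)))
```

```text
-0.06 0.112 12 t 9.7583 [-0.0006  0.     -0.0004] F [-2.1 -1.8  1.2]
-0.06 0.2 12 t 10.7917 [-0.0005  0.0002 -0.0008] F [-0.2 -0.6  0.4]
-0.07 0.28 5 t 11.5083 [-0.0005  0.0001 -0.0012] F [-0.1 -0.   0.2]
12.8667 [0.82074434 0.15566587 0.58899519]
scene flap slope 0.31159936177217346 [0.58159232 0.0159464  0.12708902]
scene wheel_mid [([0.4872, 0.0432, 0.1197], 0.56)]
scene offcut []
scene mug [([0.4832, -0.3597, 0.0568], 0.59)]
scene glue [([0.667, 0.3264, 0.0923], 0.66)]
scene hammer [([0.4627, 0.384, 0.0264], 0.83)]
scene tape [([0.6259, -0.3707, 0.024], 0.71)]
scene jar [([0.768, 0.2278, 0.0551], 0.6)]
scene screwdriver [([0.2535, -0.2766, 0.0179], 0.82)]
side flap slope 0.30915738164076967 [0.57986094 0.01676314 0.12696647]
side wheel_mid [([0.479, 0.0436, 0.1175], 0.64)]
side offcut []
side mug [([0.4754, -0.3346, 0.0594], 0.6)]
side glue [([0.6394, 0.3432, 0.0794], 0.91)]
side hammer [([0.4306, 0.378, 0.0249], 0.79)]
side tape [([0.6136, -0.3679, 0.0205], 0.63)]
side jar [([0.7414, 0.2375, 0.0546], 0.75)]
side screwdriver []
```

View pics/g.png

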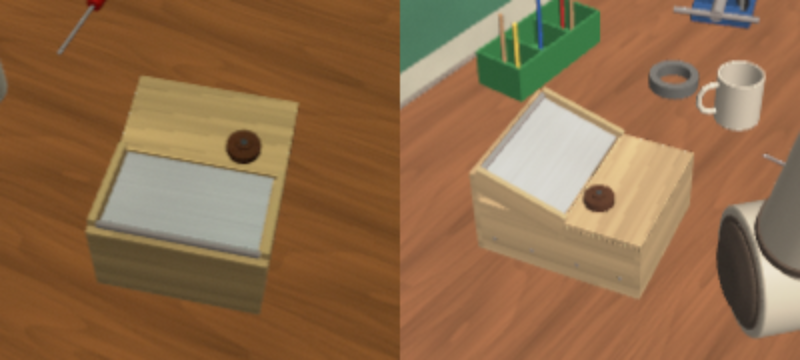

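View pics/g_scene.png

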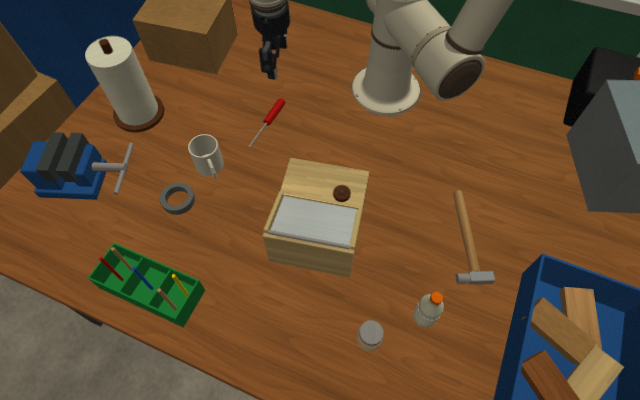

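The flap is shut (315,222), the wheel is still at (342,193), the offcut is off the shelf, and the robot is clear.

```bash
python3 -c "
from cell import *
sign_off()"
```

```text
the job is handed in; nothing more can be done
```

The offcut is in the scrap box, the flap has sprung shut, and I handed the job in at about 14 s on the robot's clock.

With the gripper open along the box's x axis and tilted, the front finger pushed the flap in first, while the offcut was still on the shelf. Moving on, that finger held the flap open while the rear finger pushed the offcut over the shelf edge. I then backed out along the same path.

- **Offcut:** the wrist camera showed it inside the box, seen through the open flap. Neither bench camera finds it on the shelf or the bench any more.
- **Flap:** it is back at its shut slope, measured at 0.309–0.312 rad both before and after the push.
- **Wheel and bystanders:** the wheel reads within about 4 mm of where it started. The mug, glue, hammer, tape, jar and screwdriver read within about 9 mm of their first positions, about what these detections vary by, and none looks moved in the pictures. The side camera never picked up the screwdriver; the scene camera did.
- **Forces:** the wrist force was about 5 N or less at every point I read it.

No check failed. I did not measure the flap's angle directly while it was held open; I relied on the wrist pictures for that.

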